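# Spring clamp held open around a glued panel in the drying cupboard

## Robot

A 6-joint arm with a two-finger parallel gripper is mounted at the origin on the work surface. World frame = base frame: x ahead of the robot, y to its left, z up, the work surface at z = 0. Lengths are in m, angles in rad, forces in N, time in s.
With the tool pointing down it reaches from about 0.35 to 0.975 m from the base axis. Payload 4.9 kg.
Tool frame: the origin (TCP) lies midway between the tips of the shut fingers; the grasp point (between the pads) lies manip.tcp_to_grasp behind it (manip.tcp_to_grasp is the distance from the TCP to the grasp point, in m); z points along the fingers, y is the line along which they close (so a half turn about z gives the same grasp; the last joint's range is limited). The gripper opens to 85 mm and grips with 20 to 120 N. Pads are 22 mm wide; open, the fingers measure 114 mm over their backs; the gripper's body (76 mm by 85 mm) begins 54 mm behind the grasp point. The pads swing forward as they close: fully open they stand 13 mm farther back than shut.
Start: joints at [1.088, 0.053, 1.613, -0, 1.476, -0.119], TCP at [0.222, 0.584, 0.231] pointing down, gripper open.
Joint ranges: [-3.01, 3.01], [-1.01, 2.22], [0.06, 2.58], [-1.02, 4.17], [0.09, 2.62], [-3.14, 3.14]. Speed limits (rad/s): [2.57, 2.57, 3.14, 3.14, 3.14, 3.14].

## Interface

Orientations are given as a unit quaternion [w, x, y, z].
In Python, from plant import manip, grab_frame, calibration, job_done gives the robot as it stands.
- The arm moves only by the tool send_rows, never from a script. Its argument "rows" is a list of rows, each an object of numbers: "x", "y", "z": the shift along the tool's x, y, z normalised to -1 to 1, where 1 is 15 cm; "wx", "wy", "wz": the turn, a rotation vector about the tool's x, y, z normalised to -1 to 1, where 1 is pi/4 rad; "hand": the opening, from -1 (shut) to 1 (fully open). In form: [{"x": .., "y": .., "z": .., "wx": .., "wy": .., "wz": .., "hand": ..}, ...]. A call has exactly 10 rows; each row shifts and turns the commanded pose from where the row before left it, along the tool's axes as they then stand; what a row does not reach is not made up. A row lasts 1/12 s, in which the tool goes at most 41.7 mm and 7.16 degrees, less where a joint would pass 70% of its speed; a pose out of reach is approached as far as the arm can. A call with a number of a shift or a turn outside -1 to 1 is refused whole. A call with a gripper value outside its range is refused whole. The fingers move at their own pace and stop on an object; the grip force is fixed at half the most. Time passes only in rows, so rows that do not move let the fingers close, or fill a call up. It gives the time, the measured TCP pose, the force, the opening and the grip force at its end, in the units of the state.
- manip.state(): the state, without advancing time (a new reading comes with each control period).
- grab_frame(name): name is "scene" or "top" or "wrist"; returns the picture (400x640x3 uint8, blue, green, red); there is no depth.
- calibration(name): a dict with "camera_matrix" (3x3 intrinsics, pixels), "k1" (the pictures are not rectified: a ray, as slopes to the right and down, at radius r is drawn at 1 + k1 r^2 times it, then the intrinsics apply), "R" (3x3) and "t" (3): a world point X has camera coordinates R X + t. Camera axes: x right, y down, z forward; pixel columns grow to the right and rows downward; lengths in m; the calibration is good to about 2 mm. A picture is of the moment at which its call begins: read the wrist's pose just before it. calibration takes no time and is no camera call; for the wrist camera it gives the pose at the moment of the call.
- job_done(): hands the job in; it is judged then, once.
The state is a dict: "time": time; "joint_pos": joint angles; "joint_vel": joint speeds; "joint_efforts": joint torques, N m; "tool_pos": TCP position; "tool_rot": TCP orientation; "contact_force": force on the tool from outside, world axes, zero at the start; "ft_torque": the same for the moment, N m; "gripper_width": opening from 0.0 (shut) to 1.0 (fully open); "grasp_force": force on a finger pad.
Only numpy, scipy, OpenCV 4.12 (cv2) and the standard library are available. Lean on these libraries where they do the work, as an engineer would, in place of code of your own. Each camera call takes 0.05 s, during which the arm holds its last target. There are 200 camera calls.

## Task

A freshly glued panel stands on edge in the low drying cupboard. Swing the cupboard door wide open by its handle, then pick up the spring clamp from the bench, squeeze its handles so the jaws gape, and bring the jaws over the panel's front edge, one on each side with the tips well past the edge. Finish holding it there, squeezed wide open and carried by the gripper alone, touching neither panel nor cupboard, with the door still open and the other things on the bench left where they are.

Things in the scene. Friction and masses are not known exactly. Their poses are not given: they have to be found in the camera images.
- door (a joint): angle of the cupboard's door, rad: 0 shut, grows to 1.8 as it swings out toward the robot, clockwise seen from above. Starts shut or slightly ajar, turns easily, stays where it is left. The door is plywood, 226 mm wide, 12 mm thick, its top edge 122 mm above the bench, hinged on the robot's left (+y).
- door_handle (a point): grip point on the door's handle, a vertical round steel bar, 10 mm diameter, 35 mm in front of the door's face, near its free edge, 200 mm from the hinge; the bar spans 56 to 124 mm above the bench, the point is at 96 mm on its axis; stays at both ends lead back to the door. Pinch from above, fingers closing along the door's width. x axis: square into the door; y: to the hinge side.
- door_hinge (a point): point on the upright hinge axis of the door, at the handle point's height (96 mm). Seen from above, the door opens clockwise about it.
- cupboard: low plywood drying cupboard with a slatted roof, fixed: 190 deep (x) x 240 wide (y) x 140 mm high; origin under its centre; x axis from front to back, the front facing roughly the robot; y to the hinge side. Walls and floor 10 mm; front opening 220 mm wide, from 10 to 132 mm above the bench.
- panel: the glued wooden panel, upright on the cupboard's floor: 130 mm deep (x), 9 mm thick (y), 96 mm high (z); origin at the centre of its underside. Its place across the cupboard and its angle vary. Fixed.
- panel_edge (a point): centre of the panel's upright front edge, about 58 mm above the bench, about 30 mm behind the cupboard's front. x axis: level, into the cupboard along the panel; y axis: across the panel's thickness (its faces are at y = +-4.5 mm); z up. The edge spans z = +-48 mm.
- clamp: black spring clamp lying flat, 126 mm long, 22 mm high, about 0.12 kg: two halves on an upright steel pivot pin, handles flaring behind (-x), two bowed jaws with rubber tips in front (+x). Origin on the pivot at its underside; x is the middle line while shut. The body is the +y half: when squeezed its x axis stands half the opening angle off the middle line.
- grip (a point): where to squeeze: midway between the two handles, 45 mm behind the pivot, 11 mm above the clamp's underside; the jaw tips are 103 mm ahead of it. Over the handles the clamp is 52 mm wide here when shut (65 mm at their rear ends) and 28 mm when fully squeezed, the handles' outer faces being then parallel to the middle line.
- clamp_jaw (a joint): angle between the clamp's halves, rad: 0 shut (a spring shuts it), 0.5 fully squeezed, at a stop. Squeezing at the grip point takes about 7 N to start and 14 N to reach the stop; a harder grip rests on the stop, so 25 N or more holds it fully open, the jaw tips then about 30 mm apart.
- tip_a (a point): inner face of the +y half's jaw tip, 58 mm ahead of the pivot, mid height of the clamp.
- tip_b (a point): inner face of the -y half's jaw tip, 58 mm ahead of the pivot, mid height of the clamp.
- glue: bystander: white glue bottle, 56 mm diameter, 160 mm high; origin under its centre.
- tape: bystander: grey tape measure, 60 x 58 x 34 mm high; origin under its centre.
- offcut: bystander: light wood offcut, 100 x 45 x 35 mm high; origin under its centre.
- block: bystander: cork sanding block, 90 x 60 x 30 mm high; origin under its centre.
- mallet: bystander: hammer lying on the bench; origin under its middle.
- driver: bystander: screwdriver lying on the bench; origin under its middle.
- jar: bystander: clear screw-top jar, 70 mm diameter, 85 mm high; origin under its centre.
Not all that is in view belongs to the job. Of the things that look like the clamp, the middle-sized one is meant.

How it is judged:
By the outcome, as a careful person would: the job done as asked, in the order asked, and still so for the second after the job is handed in, while the arm keeps its last pose, push and grip.
It also fails if it takes over 64 s, if anything falls off the work surface, if the arm or the gripper's body presses on something with over 40 N, if the wrist force passes 120 N, or if a joint passes its speed limit or range.

## Working session

There is one attempt and no reset: what is moved stays moved. The work goes in short steps, Python scripts to look and compute and a tool call to move; the robot and the scene stay as the last step left them, time stands still between calls to the robot, and variables do not carry over. Pictures are saved under pics/ and viewed, at most 10 in all, crops included, and the job is handed in when it is done.

Besides the shell and the picture viewer there is one more tool, called by a JSON object that holds its "op" and its "data", one argument or row to a line. send_rows: Moves the arm, as the interface text tells. Scaled input: -1 to 1 covers 15 cm each way for a shift and pi/4 rad each way for a turn. Its arguments: {"type":"object","properties":{"rows":{"type":"array","items":{"type":"object","properties":{"x":{"type":"number","minimum":-1,"maximum":1},"y":{"type":"number","minimum":-1,"maximum":1},"z":{"type":"number","minimum":-1,"maximum":1},"wx":{"type":"number","minimum":-1,"maximum":1},"wy":{"type":"number","minimum":-1,"maximum":1},"wz":{"type":"number","minimum":-1,"maximum":1},"hand":{"type":"number"}}}}},"required":["rows"]}

```bash
mkdir -p pics; cat > h.py <<'E'
import numpy as np, cv2
from plant import manip, grab_frame, calibration, job_done
def ray(c,uv):
    K=np.array(c["camera_matrix"]);k=c["k1"];R=np.array(c["R"]);t=np.array(c["t"])
    d=cv2.undistortPoints(np.array([[uv]],float),K,np.array([k,0,0,0.]))[0,0]
    return -R.T@t, R.T@np.array([d[0],d[1],1.])
def onz(c,uv,z):
    o,d=ray(c,uv); return o+d*(z-o[2])/d[2]
def proj(c,X):
    K=np.array(c["camera_matrix"]);R=np.array(c["R"]);t=np.array(c["t"])
    p=R@np.array(X,float)+t; s=p[:2]/p[2]; s=s*(1+c["k1"]*(s@s)); return K[:2,:2]@s+K[:2,2]
E
python3 - <<'E'
from h import *
print(manip.state(), manip.tcp_to_grasp)
for n in ("scene","top"):
    cv2.imwrite(f"pics/{n}0.png",grab_frame(n)); print(n,calibration(n))
E
```

```text
{'time': 0.0, 'joint_pos': array([ 1.08796592e+00,  5.33314496e-02,  1.61428261e+00,  7.38051504e-06,
        1.47598777e+00, -1.18980876e-01]), 'joint_vel': array([-6.05814132e-04, -5.51682903e-04,  7.57914214e-05, -3.28338160e-04,
        4.94566599e-04, -1.60723028e-03]), 'joint_efforts': array([ 4.52939057e-04, -3.93703830e+01, -3.70167160e+01, -7.23154767e-05,
        7.23327161e-03,  5.11179792e-06]), 'tool_pos': array([0.22212075, 0.58354081, 0.23008557]), 'tool_rot': array([-3.01253268e-04,  1.80923165e-01,  9.83496721e-01, -9.58361245e-04]), 'contact_force': array([ 0.35153039,  0.45669898, -0.63827576]), 'ft_torque': array([ 0.03191773,  0.05174072, -0.00395071]), 'grasp_force': 0.0, 'gripper_width': 0.9995415660299022} 0.0187
scene {'camera_matrix': array([[388.18503193,   0.        , 320.06444234],
       [  0.        , 388.18503193, 201.53203653],
       [  0.        ,   0.        ,   1.        ]]), 'k1': -0.09570907145429414, 'R': array([[ 0.22167758,  0.97511336,  0.00360232],
       [ 0.77142294, -0.1731095 , -0.61232323],
       [-0.59646097,  0.13851724, -0.79059932]]), 't': array([-0.08559229, -0.38418869,  1.51759688])}
top {'camera_matrix': array([[451.65831051,   0.        , 316.42611333],
       [  0.        , 451.65831051, 200.81694503],
       [  0.        ,   0.        ,   1.        ]]), 'k1': 0.003739483514268316, 'R': array([[-5.50948696e-04, -9.99993391e-01,  3.59352517e-03],
       [-9.89781279e-01,  3.29041640e-05, -1.42593897e-01],
       [ 1.42592836e-01, -3.63536586e-03, -9.89774756e-01]]), 't': array([-0.043068  ,  0.54907923,  1.41598966])}
```

View pics/top0.png

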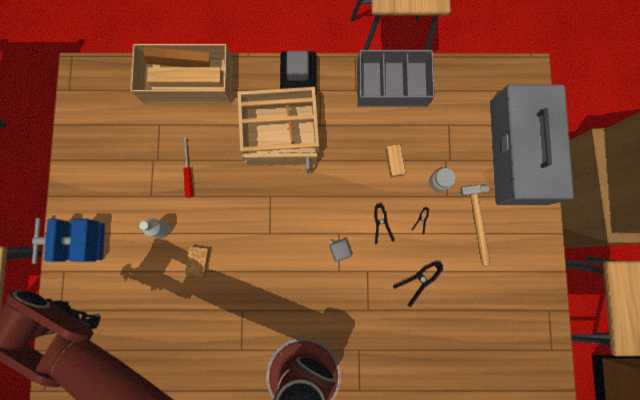

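View pics/scene0.png

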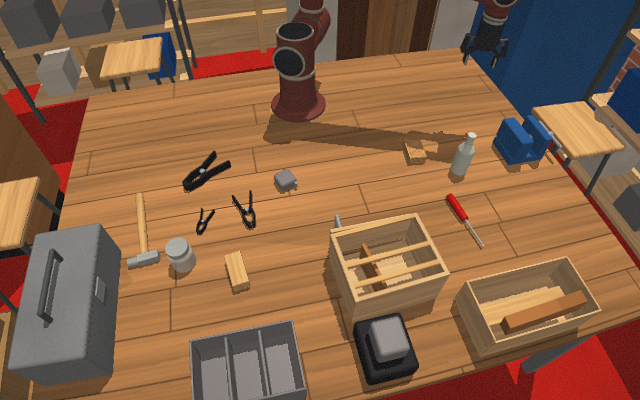

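The top view shows three clamp-like things: at (383,223), at (421,220), which is the smallest, and at (419,283), which is the largest. I choose the middle-sized one at (383,223). The cupboard is at (278,125), with the handle bar at about (309,165) on its right.

```bash
python3 - <<'E'
from h import *
t=cv2.imread("pics/top0.png")
a=cv2.resize(t[80:180,230:330],None,fx=4,fy=4,interpolation=cv2.INTER_CUBIC)
b=cv2.resize(t[190:290,360:460],None,fx=4,fy=4,interpolation=cv2.INTER_CUBIC)
cv2.imwrite("pics/crop1.png",np.hstack([a,b]))
c=calibration("top")
m=(t.max(2)<60).astype(np.uint8); m[:190]=0;m[320:]=0;m[:,:365]=0;m[:,450:]=0
n,l,s,ce=cv2.connectedComponentsWithStats(m,connectivity=8)
for i in range(1,n):
    if s[i,4]<20: continue
    ys,xs=np.where(l==i); P=np.array([onz(c,(u,v),0.018)[:2] for u,v in zip(xs,ys)])
    r=cv2.minAreaRect((P*1000).astype(np.float32)); print(s[i],ce[i],r)
E
```

```text
[375 204  19  39 170] [381.45294118 221.43529412] ((479.312744140625, -262.66339111328125), (58.212646484375, 124.18084716796875), 88.90575408935547)
[418 208  11  26  55] [423.8        216.90909091] ((490.1660461425781, -387.0966796875), (25.414653778076172, 82.92460632324219), 74.75662994384766)
[394 262  49  45 360] [421.99166667 279.37777778] ((301.794189453125, -371.37066650390625), (78.87666320800781, 166.0103759765625), 44.12447738647461)
```

View pics/crop1.png

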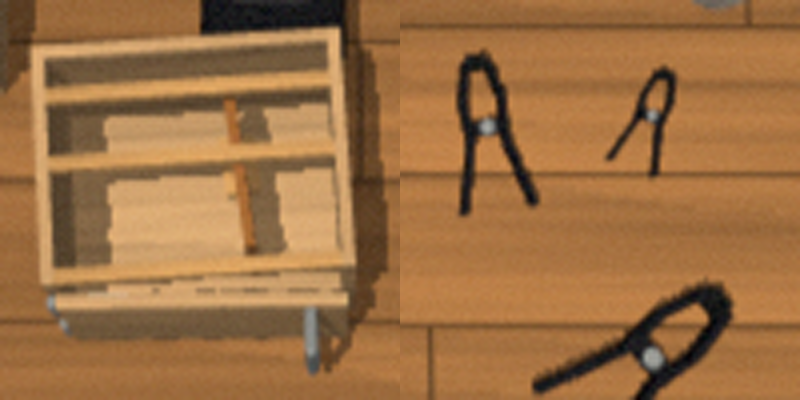

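The crop confirms the middle clamp: 124 mm long over all, jaws pointing away from the robot. The pivot is at about (381.8,221.8). The door is slightly ajar, with the bar top at (307.7,157.5). The panel's top runs from (292.5,143) to (287.5,105).

```bash
python3 - <<'E'
from h import *
c=calibration("top"); np.set_printoptions(precision=4,suppress=True)
f=lambda p,o,z: onz(c,(o[0]+p[0]/4-.375,o[1]+p[1]/4-.375),z)
A=(230,80);B=(260,190)
FL,FR,BR,BL=[f(p,A,.14) for p in((42,283),(353,265),(338,30),(33,45))]
print("roof",FL,FR,BR,BL,[np.linalg.norm(a-b) for a,b in((FL,FR),(FR,BR),(BR,BL),(BL,FL))])
xa=(BR+BL-FL-FR);yaw=np.arctan2(xa[1],xa[0]);ya=FL+BL-FR-BR;print("yaw",yaw,np.arctan2(-ya[0],ya[1]))
print("door top",f((55,300),A,.122),f((348,300),A,.122))
print("handle top",f((311,311),A,.124),"bot",f((314,370),A,.056))
pf,pb=f((250,252),A,.106),f((230,100),A,.106);print("panel",pf,pb,np.linalg.norm(pf-pb))
print("clamp piv",f((487,127),B,.022),"tip",f((480,55),B,.016),"h",f((464,212),B,.016),f((533,203),B,.016))
E
```

```text
roof [0.6897 0.1893 0.14  ] [ 0.7039 -0.0474  0.14  ] [ 0.8917 -0.0359  0.14  ] [0.8793 0.2007 0.14  ] [np.float64(0.23711980553841733), np.float64(0.1881668901574838), np.float64(0.23694358631226595), np.float64(0.18990752036251424)]
yaw 0.060515950014673026 0.05626176418788581
door top [0.681  0.1821 0.122 ] [ 0.681  -0.0436  0.122 ]
handle top [ 0.6719 -0.0152  0.124 ] bot [ 0.6399 -0.0165  0.056 ]
panel [0.7235 0.033  0.106 ] [0.8475 0.0497 0.106 ] 0.12507418475779117
clamp piv [ 0.4842 -0.2538  0.022 ] tip [ 0.544  -0.2502  0.016 ] h [ 0.4159 -0.2346  0.016 ] [ 0.4231 -0.2906  0.016 ]
```

{"op": "send_rows", "data": {
  "rows": [
    {"wz": -0.155,"hand": 1},
    {"wz": -0.155,"hand": 1},
    {"wz": -0.155,"hand": 1},
    {"x": -0.14,"y": -0.2,"hand": 1},
    {"x": -0.14,"y": -0.2,"hand": 1},
    {"x": -0.14,"y": -0.2,"hand": 1},
    {"x": -0.14,"y": -0.2,"hand": 1},
    {"x": -0.14,"y": -0.2,"hand": 1},
    {"x": -0.14,"y": -0.2,"hand": 1},
    {"x": -0.14,"y": -0.2,"hand": 1}
  ]
}}

```text
invalid input at $.rows[0]: expected keys x, y, z, wx, wy, wz, hand
```

{"op": "send_rows", "data": {
  "rows": [
    {"x": -0.14,"y": -0.2,"hand": 1},
    {"x": -0.14,"y": -0.2,"hand": 1},
    {"x": -0.14,"y": -0.2,"hand": 1},
    {"x": -0.14,"y": -0.2,"hand": 1},
    {"x": -0.14,"y": -0.2,"hand": 1},
    {"x": -0.14,"y": -0.2,"hand": 1},
    {"x": -0.14,"y": -0.2,"hand": 1},
    {"x": -0.14,"y": -0.2,"hand": 1},
    {"x": -0.14,"y": -0.2,"hand": 1},
    {"hand": 1}
  ]
}}

```text
invalid input at $.rows[0]: expected keys x, y, z, wx, wy, wz, hand
```

{"op": "send_rows", "data": {
  "rows": [
    {"x": 0,"y": 0,"z": 0,"wx": 0,"wy": 0,"wz": -0.155,"hand": 1},
    {"x": 0,"y": 0,"z": 0,"wx": 0,"wy": 0,"wz": -0.155,"hand": 1},
    {"x": 0,"y": 0,"z": 0,"wx": 0,"wy": 0,"wz": -0.155,"hand": 1},
    {"x": -0.14,"y": -0.2,"z": 0,"wx": 0,"wy": 0,"wz": 0,"hand": 1},
    {"x": -0.14,"y": -0.2,"z": 0,"wx": 0,"wy": 0,"wz": 0,"hand": 1},
    {"x": -0.14,"y": -0.2,"z": 0,"wx": 0,"wy": 0,"wz": 0,"hand": 1},
    {"x": -0.14,"y": -0.2,"z": 0,"wx": 0,"wy": 0,"wz": 0,"hand": 1},
    {"x": -0.14,"y": -0.2,"z": 0,"wx": 0,"wy": 0,"wz": 0,"hand": 1},
    {"x": -0.14,"y": -0.2,"z": 0,"wx": 0,"wy": 0,"wz": 0,"hand": 1},
    {"x": -0.14,"y": -0.2,"z": 0,"wx": 0,"wy": 0,"wz": 0,"hand": 1}
  ]
}}

```text
time: 0.93
tool_pos: [0.3701, 0.3726, 0.2308]
tool_rot: [-0.0, -0.001, 1.0, -0.0]
contact_force: [0.6, 0.6, 0.5]
gripper_width: 1.0
grasp_force: 0.0
```

{"op": "send_rows", "data": {
  "rows": [
    {"x": -0.14,"y": -0.2,"z": 0,"wx": 0,"wy": 0,"wz": 0,"hand": 1},
    {"x": -0.14,"y": -0.2,"z": 0,"wx": 0,"wy": 0,"wz": 0,"hand": 1},
    {"x": -0.14,"y": -0.2,"z": 0,"wx": 0,"wy": 0,"wz": 0,"hand": 1},
    {"x": -0.14,"y": -0.2,"z": 0,"wx": 0,"wy": 0,"wz": 0,"hand": 1},
    {"x": -0.14,"y": -0.2,"z": 0,"wx": 0,"wy": 0,"wz": 0,"hand": 1},
    {"x": -0.14,"y": -0.2,"z": 0,"wx": 0,"wy": 0,"wz": 0,"hand": 1},
    {"x": -0.14,"y": -0.2,"z": 0,"wx": 0,"wy": 0,"wz": 0,"hand": 1},
    {"x": -0.14,"y": -0.2,"z": 0,"wx": 0,"wy": 0,"wz": 0,"hand": 1},
    {"x": -0.14,"y": -0.2,"z": 0,"wx": 0,"wy": 0,"wz": 0,"hand": 1},
    {"x": 0,"y": 0,"z": 0,"wx": 0,"wy": 0,"wz": 0,"hand": 1}
  ]
}}

```text
time: 1.77
tool_pos: [0.5613, 0.0997, 0.2306]
tool_rot: [0.0, 0.002, 1.0, -0.001]
contact_force: [-0.9, 0.8, -0.3]
gripper_width: 0.999
grasp_force: 0.0
```

```bash
python3 - <<'E'
from h import *
np.set_printoptions(precision=4,suppress=True)
c=calibration("wrist"); w=grab_frame("wrist")
print(manip.state()["tool_pos"],-np.array(c["R"]).T@c["t"],c["R"][2])
np.savez("w1.npz",**{k:np.array(v) for k,v in c.items()})
print(proj(c,[.64,-.0165,.124]),proj(c,[.64,-.0165,.056]),proj(c,[.7235,.033,.106]))
cv2.imwrite("pics/w1.png",w)
E
```

```text
[0.56   0.102  0.2305] [0.4901 0.0995 0.3739] [ 0.2829 -0.0043 -0.9591]
[202.2326 271.9208] [223.802  242.6755] [259.9341 327.8045]
```

View pics/w1.png

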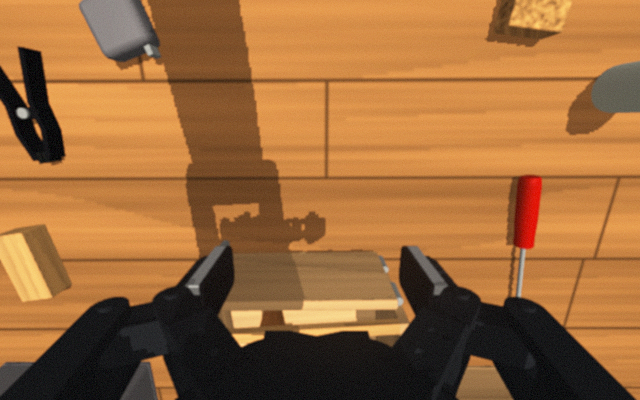

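The wrist view looks down from the robot's side, with the fingers to either side of the closed door top at row ~300. The handle is hidden behind the left finger, and the clamp pivot is at (22,113).

{"op": "send_rows", "data": {
  "rows": [
    {"x": -0.133,"y": -0.2,"z": 0,"wx": 0,"wy": 0,"wz": 0,"hand": 1},
    {"x": -0.133,"y": -0.2,"z": 0,"wx": 0,"wy": 0,"wz": 0,"hand": 1},
    {"x": -0.133,"y": -0.2,"z": 0,"wx": 0,"wy": 0,"wz": 0,"hand": 1},
    {"x": -0.133,"y": -0.19,"z": 0,"wx": 0,"wy": 0,"wz": 0,"hand": 1},
    {"x": 0,"y": 0,"z": 0.17,"wx": 0,"wy": 0,"wz": 0,"hand": 1},
    {"x": 0,"y": 0,"z": 0.17,"wx": 0,"wy": 0,"wz": 0,"hand": 1},
    {"x": 0,"y": 0,"z": 0,"wx": 0,"wy": 0,"wz": 0,"hand": 1},
    {"x": 0,"y": 0,"z": 0,"wx": 0,"wy": 0,"wz": 0,"hand": 1},
    {"x": 0,"y": 0,"z": 0,"wx": 0,"wy": 0,"wz": 0,"hand": 1},
    {"x": 0,"y": 0,"z": 0,"wx": 0,"wy": 0,"wz": 0,"hand": 1}
  ]
}}

```text
time: 2.65
tool_pos: [0.6398, -0.0131, 0.1826]
tool_rot: [0.002, -0.001, 1.0, -0.0]
contact_force: [-0.1, -0.4, 0.1]
gripper_width: 1.001
grasp_force: 0.0
```

```bash
python3 - <<'E'
from h import *
np.set_printoptions(precision=4,suppress=True)
c=calibration("wrist"); w=grab_frame("wrist")
print(manip.state()["tool_pos"])
print(proj(c,[.64,-.0165,.124]),proj(c,[.64,-.0165,.056]),proj(c,[.7235,.033,.106]))
cv2.imwrite("pics/w2.png",w)
E
```

```text
[ 0.64   -0.0133  0.1828]
[313.1214 213.5941] [313.9238 190.6015] [367.9319 293.9332]
```

View pics/w2.png

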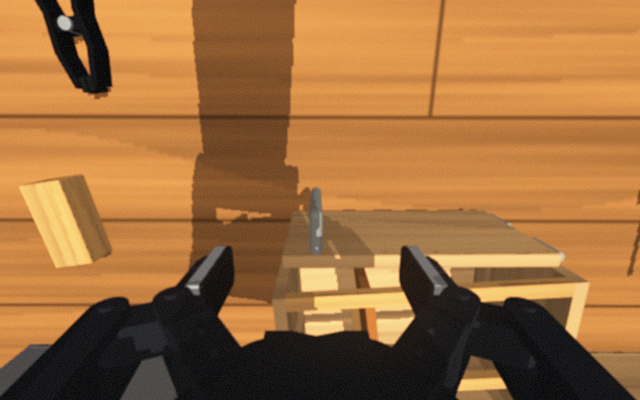

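The bar is at column ~316, from row 190 at the bottom to ~215 at the top, within about 1 mm of the prediction. I'll descend and pinch it.

{"op": "send_rows", "data": {
  "rows": [
    {"x": 0,"y": -0.01,"z": 0.176,"wx": 0,"wy": 0,"wz": 0,"hand": 1},
    {"x": 0,"y": 0,"z": 0.176,"wx": 0,"wy": 0,"wz": 0,"hand": 1},
    {"x": 0,"y": 0,"z": 0.176,"wx": 0,"wy": 0,"wz": 0,"hand": 1},
    {"x": 0,"y": 0,"z": 0.176,"wx": 0,"wy": 0,"wz": 0,"hand": 1},
    {"x": 0,"y": 0,"z": 0,"wx": 0,"wy": 0,"wz": 0,"hand": -1},
    {"x": 0,"y": 0,"z": 0,"wx": 0,"wy": 0,"wz": 0,"hand": -1},
    {"x": 0,"y": 0,"z": 0,"wx": 0,"wy": 0,"wz": 0,"hand": -1},
    {"x": 0,"y": 0,"z": 0,"wx": 0,"wy": 0,"wz": 0,"hand": -1},
    {"x": 0,"y": 0,"z": 0,"wx": 0,"wy": 0,"wz": 0,"hand": -1},
    {"x": 0,"y": 0,"z": 0,"wx": 0,"wy": 0,"wz": 0,"hand": -1}
  ]
}}

```text
time: 3.53
tool_pos: [0.6403, -0.0153, 0.0769]
tool_rot: [0.002, -0.001, 1.0, 0.0]
contact_force: [1.7, 12.0, 4.6]
gripper_width: 0.145
grasp_force: 8.1
```

{"op": "send_rows", "data": {
  "rows": [
    {"x": 0.058,"y": 0.013,"z": 0,"wx": 0,"wy": 0,"wz": 0.055,"hand": -1},
    {"x": 0.115,"y": 0.03,"z": 0,"wx": 0,"wy": 0,"wz": 0.111,"hand": -1},
    {"x": 0.115,"y": 0.03,"z": 0,"wx": 0,"wy": 0,"wz": 0.111,"hand": -1},
    {"x": 0.115,"y": 0.03,"z": 0,"wx": 0,"wy": 0,"wz": 0.111,"hand": -1},
    {"x": 0,"y": 0,"z": 0,"wx": 0,"wy": 0,"wz": 0,"hand": -1},
    {"x": 0,"y": 0,"z": 0,"wx": 0,"wy": 0,"wz": 0,"hand": -1},
    {"x": 0,"y": 0,"z": 0,"wx": 0,"wy": 0,"wz": 0,"hand": -1},
    {"x": 0,"y": 0,"z": 0,"wx": 0,"wy": 0,"wz": 0,"hand": -1},
    {"x": 0,"y": 0,"z": 0,"wx": 0,"wy": 0,"wz": 0,"hand": -1},
    {"x": 0,"y": 0,"z": 0,"wx": 0,"wy": 0,"wz": 0,"hand": -1}
  ]
}}

```text
time: 4.37
tool_pos: [0.5832, 0.0066, 0.077]
tool_rot: [0.002, 0.151, 0.989, 0.001]
contact_force: [0.6, 2.1, 6.2]
gripper_width: 0.099
grasp_force: 59.7
```

Low force and a firm grip, so I'll continue the arc.

{"op": "send_rows", "data": {
  "rows": [
    {"x": 0.115,"y": 0.03,"z": 0,"wx": 0,"wy": 0,"wz": 0.111,"hand": -1},
    {"x": 0.115,"y": 0.03,"z": 0,"wx": 0,"wy": 0,"wz": 0.111,"hand": -1},
    {"x": 0.115,"y": 0.03,"z": 0,"wx": 0,"wy": 0,"wz": 0.111,"hand": -1},
    {"x": 0.115,"y": 0.03,"z": 0,"wx": 0,"wy": 0,"wz": 0.111,"hand": -1},
    {"x": 0.115,"y": 0.03,"z": 0,"wx": 0,"wy": 0,"wz": 0.111,"hand": -1},
    {"x": 0.115,"y": 0.03,"z": 0,"wx": 0,"wy": 0,"wz": 0.111,"hand": -1},
    {"x": 0.115,"y": 0.03,"z": 0,"wx": 0,"wy": 0,"wz": 0.111,"hand": -1},
    {"x": 0,"y": 0,"z": 0,"wx": 0,"wy": 0,"wz": 0,"hand": -1},
    {"x": 0,"y": 0,"z": 0,"wx": 0,"wy": 0,"wz": 0,"hand": -1},
    {"x": 0,"y": 0,"z": 0,"wx": 0,"wy": 0,"wz": 0,"hand": -1}
  ]
}}

```text
time: 5.2
tool_pos: [0.4969, 0.0953, 0.0769]
tool_rot: [-0.0, 0.44, 0.898, -0.002]
contact_force: [-10.4, -5.6, 15.3]
gripper_width: 0.092
grasp_force: 62.0
```

{"op": "send_rows", "data": {
  "rows": [
    {"x": 0.115,"y": 0.03,"z": 0,"wx": 0,"wy": 0,"wz": 0.111,"hand": -1},
    {"x": 0.115,"y": 0.03,"z": 0,"wx": 0,"wy": 0,"wz": 0.111,"hand": -1},
    {"x": 0.115,"y": 0.03,"z": 0,"wx": 0,"wy": 0,"wz": 0.111,"hand": -1},
    {"x": 0.115,"y": 0.03,"z": 0,"wx": 0,"wy": 0,"wz": 0.111,"hand": -1},
    {"x": 0.115,"y": 0.03,"z": 0,"wx": 0,"wy": 0,"wz": 0.111,"hand": -1},
    {"x": 0.115,"y": 0.03,"z": 0,"wx": 0,"wy": 0,"wz": 0.111,"hand": -1},
    {"x": 0.115,"y": 0.03,"z": 0,"wx": 0,"wy": 0,"wz": 0.111,"hand": -1},
    {"x": 0,"y": 0,"z": 0,"wx": 0,"wy": 0,"wz": 0,"hand": -1},
    {"x": 0,"y": 0,"z": 0,"wx": 0,"wy": 0,"wz": 0,"hand": -1},
    {"x": 0,"y": 0,"z": 0,"wx": 0,"wy": 0,"wz": 0,"hand": -1}
  ]
}}

```text
time: 6.03
tool_pos: [0.4781, 0.2196, 0.0769]
tool_rot: [-0.003, 0.69, 0.724, -0.002]
contact_force: [-17.2, 2.7, 19.0]
gripper_width: 0.092
grasp_force: 62.7
```

{"op": "send_rows", "data": {
  "rows": [
    {"x": 0.115,"y": 0.022,"z": 0,"wx": 0,"wy": 0,"wz": 0.111,"hand": -1},
    {"x": 0.057,"y": 0.01,"z": 0,"wx": 0,"wy": 0,"wz": 0.055,"hand": -1},
    {"x": 0,"y": 0,"z": 0,"wx": 0,"wy": 0,"wz": 0,"hand": -1},
    {"x": 0,"y": 0,"z": 0,"wx": 0,"wy": 0,"wz": 0,"hand": 0.2},
    {"x": 0,"y": 0,"z": 0,"wx": 0,"wy": 0,"wz": 0,"hand": 0.2},
    {"x": 0,"y": 0,"z": 0,"wx": 0,"wy": 0,"wz": 0,"hand": 0.2},
    {"x": 0,"y": 0,"z": 0,"wx": 0,"wy": 0,"wz": 0,"hand": 0.2},
    {"x": 0,"y": 0,"z": 0,"wx": 0,"wy": 0,"wz": 0,"hand": 0.2},
    {"x": 0,"y": 0,"z": -0.2,"wx": 0,"wy": 0,"wz": 0,"hand": 0.2},
    {"x": 0,"y": 0,"z": -0.2,"wx": 0,"wy": 0,"wz": 0,"hand": 0.2}
  ]
}}

```text
time: 6.87
tool_pos: [0.4822, 0.243, 0.1325]
tool_rot: [-0.001, 0.736, 0.677, -0.003]
contact_force: [1.4, 0.6, 0.2]
gripper_width: 0.597
grasp_force: 0.0
```

{"op": "send_rows", "data": {
  "rows": [
    {"x": 0,"y": 0,"z": -0.25,"wx": 0,"wy": 0,"wz": 0,"hand": 1},
    {"x": 0,"y": 0,"z": -0.25,"wx": 0,"wy": 0,"wz": 0,"hand": 1},
    {"x": -0.22,"y": 0,"z": -0.12,"wx": 0,"wy": 0,"wz": 0,"hand": 1},
    {"x": -0.25,"y": 0,"z": 0,"wx": 0,"wy": 0,"wz": 0,"hand": 1},
    {"x": -0.25,"y": 0,"z": 0,"wx": 0,"wy": 0,"wz": 0,"hand": 1},
    {"x": -0.25,"y": 0,"z": 0,"wx": 0,"wy": 0,"wz": 0,"hand": 1},
    {"x": -0.25,"y": 0,"z": 0,"wx": 0,"wy": 0,"wz": 0,"hand": 1},
    {"x": -0.25,"y": 0,"z": 0,"wx": 0,"wy": 0,"wz": 0,"hand": 1},
    {"x": -0.25,"y": 0,"z": 0,"wx": 0,"wy": 0,"wz": 0,"hand": 1},
    {"x": -0.25,"y": 0,"z": 0,"wx": 0,"wy": 0,"wz": 0,"hand": 1}
  ]
}}

```text
time: 7.7
tool_pos: [0.4589, -0.0523, 0.2277]
tool_rot: [0.0, 0.736, 0.677, 0.0]
contact_force: [0.6, 0.2, 0.3]
gripper_width: 1.001
grasp_force: 0.0
```

{"op": "send_rows", "data": {
  "rows": [
    {"x": -0.25,"y": 0,"z": 0,"wx": 0,"wy": 0,"wz": -0.15,"hand": 1},
    {"x": 0,"y": 0,"z": 0,"wx": 0,"wy": 0,"wz": -0.15,"hand": 1},
    {"x": 0,"y": 0,"z": 0,"wx": 0,"wy": 0,"wz": -0.15,"hand": 1},
    {"x": 0,"y": 0,"z": 0,"wx": 0,"wy": 0,"wz": -0.15,"hand": 1},
    {"x": 0,"y": 0,"z": 0,"wx": 0,"wy": 0,"wz": -0.15,"hand": 1},
    {"x": 0,"y": 0,"z": 0,"wx": 0,"wy": 0,"wz": -0.15,"hand": 1},
    {"x": 0,"y": 0,"z": 0,"wx": 0,"wy": 0,"wz": -0.15,"hand": 1},
    {"x": 0,"y": 0,"z": 0,"wx": 0,"wy": 0,"wz": -0.15,"hand": 1},
    {"x": 0,"y": 0,"z": 0,"wx": 0,"wy": 0,"wz": -0.15,"hand": 1},
    {"x": 0,"y": 0,"z": 0,"wx": 0,"wy": 0,"wz": -0.15,"hand": 1}
  ]
}}

```text
time: 8.53
tool_pos: [0.4565, -0.0853, 0.2274]
tool_rot: [-0.0, 0.237, 0.971, -0.0]
contact_force: [0.4, 0.4, 0.0]
gripper_width: 0.997
grasp_force: 0.0
```

{"op": "send_rows", "data": {
  "rows": [
    {"x": 0,"y": 0,"z": 0,"wx": 0,"wy": 0,"wz": -0.15,"hand": 1},
    {"x": 0,"y": 0,"z": 0,"wx": 0,"wy": 0,"wz": -0.15,"hand": 1},
    {"x": 0,"y": 0,"z": 0,"wx": 0,"wy": 0,"wz": -0.15,"hand": 1},
    {"x": 0,"y": 0,"z": 0,"wx": 0,"wy": 0,"wz": -0.15,"hand": 1},
    {"x": 0,"y": 0,"z": 0,"wx": 0,"wy": 0,"wz": -0.13,"hand": 1},
    {"x": 0,"y": -0.2,"z": 0,"wx": 0,"wy": 0,"wz": 0,"hand": 1},
    {"x": 0,"y": -0.2,"z": 0,"wx": 0,"wy": 0,"wz": 0,"hand": 1},
    {"x": 0,"y": -0.2,"z": 0,"wx": 0,"wy": 0,"wz": 0,"hand": 1},
    {"x": 0,"y": -0.2,"z": 0,"wx": 0,"wy": 0,"wz": 0,"hand": 1},
    {"x": 0,"y": 0,"z": 0,"wx": 0,"wy": 0,"wz": 0,"hand": 1}
  ]
}}

```text
time: 9.37
tool_pos: [0.4671, -0.2088, 0.2275]
tool_rot: [-0.0, -0.042, 0.999, -0.001]
contact_force: [0.0, 1.0, -0.2]
gripper_width: 1.006
grasp_force: 0.0
```

```bash
python3 - <<'E'
from h import *
np.set_printoptions(precision=4,suppress=True)
c=calibration("wrist"); w=grab_frame("wrist")
print(manip.state()["tool_pos"],manip.state()["tool_rot"])
np.savez("w3.npz",**{k:np.array(v) for k,v in c.items()})
for X in ([.4842,-.2538,.022],[.4394,-.2583,.011],[.544,-.2502,.016]):print(proj(c,X))
cv2.imwrite("pics/w3.png",w); cv2.imwrite("pics/top3.png",grab_frame("top"))
E
```

```text
[ 0.467  -0.2067  0.2273] [-0.0004 -0.0425  0.9991  0.0001]
[281.1378 185.3008]
[280.3967 148.739 ]
[282.1532 227.1923]
```

View pics/w3.png

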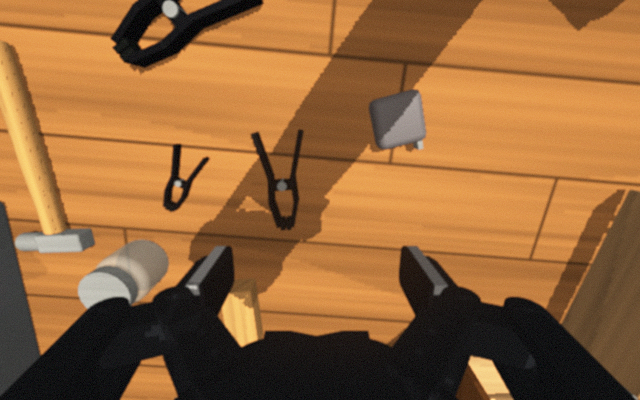

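The wrist view shows the clamp with its pivot at (282,186), as predicted, tips at (287,226), and handle ends at (254,133) and (299,131). I'll refine its pose from these.

```bash
python3 - <<'E'
from h import *
np.set_printoptions(precision=4,suppress=True)
c=dict(np.load("w3.npz")); w=cv2.imread("pics/w3.png")
m=(w.max(2)<45).astype(np.uint8); m[:, :240]=0;m[:,315:]=0;m[:120]=0;m[240:]=0
n,l,s,ce=cv2.connectedComponentsWithStats(m,connectivity=8); i=1+np.argmax(s[1:,4]); print(s[i])
ys,xs=np.where(l==i)
P=np.array([onz(c,(u,v),.014)[:2] for u,v in zip(xs,ys)])
r=cv2.minAreaRect((P*1000).astype(np.float32));print(r)
g=(w.min(2)>95)&(w.max(2).astype(int)-w.min(2)<40); g[:175]=0;g[198:]=0;g[:,:270]=0;g[:,:]&=True;g[:,294:]=False
yy,xx=np.where(g);print(len(xx),xx.mean(),yy.mean()); pv=onz(c,(xx.mean(),yy.mean()),.022)[:2];print("piv",pv)
# midline: for slices along x, min/max y
for x0 in np.arange(.41,.55,.01):
    q=P[abs(P[:,0]-x0)<.004]
    if len(q): print(round(x0,3),q[:,1].min(),q[:,1].max(),q[:,1].mean(),(q[:,1].min()+q[:,1].max())/2)
print(proj(c,[0,0,0])*0, manip.state()["tool_pos"])
E
```

```text
[ 253  131   49   98 1020]
((482.6043701171875, -253.52914428710938), (127.57520294189453, 59.87459182739258), 8.73905086517334)
30 281.4 185.93333333333334
piv [ 0.485  -0.2534]
0.42 -0.2889817212681794 -0.2331872506922959 -0.23956027026412072 -0.26108448598023765
0.43 -0.29140140503269524 -0.23483932097758775 -0.26732762128138804 -0.2631203630051415
0.44 -0.28865907972512433 -0.23542837603728167 -0.2657841136819386 -0.262043727881203
0.45 -0.283379663680116 -0.2364419589491702 -0.2665111646748958 -0.2599108113146431
0.46 -0.2805549738141418 -0.23816205747994906 -0.26561047734852444 -0.25935851564704543
0.47 -0.27640361245532513 -0.23862684743034857 -0.26026946461898576 -0.2575152299428368
0.48 -0.2721839592192487 -0.23674823839661865 -0.254165414817601 -0.2544660988079337
0.49 -0.27049739584592747 -0.23475488775264908 -0.2531730308226428 -0.2526261417992883
0.5 -0.2701455217105257 -0.2328182221256107 -0.2527387490419222 -0.2514818719180682
0.51 -0.2697882730702916 -0.23351254446187406 -0.25636066350645037 -0.2516504087660828
0.52 -0.2667097872028489 -0.23430701090733658 -0.2554809733199515 -0.2505083990550927
0.53 -0.2636375946864596 -0.23502196603214906 -0.24961480076226988 -0.2493297803593043
0.54 -0.2591676345804224 -0.2359264884185538 -0.24755022648061373 -0.2475470614994881
0.55 -0.25054509163053784 -0.25054509163053784 -0.25054509163053784 -0.25054509163053784
[ 0. -0.] [ 0.467  -0.2054  0.2273]
```

{"op": "send_rows", "data": {
  "rows": [
    {"x": 0,"y": 0,"z": 0,"wx": 0,"wy": 0,"wz": -0.07,"hand": 1},
    {"x": 0.114,"y": -0.168,"z": 0,"wx": 0,"wy": 0,"wz": 0,"hand": 1},
    {"x": 0.113,"y": -0.168,"z": 0,"wx": 0,"wy": 0,"wz": 0,"hand": 1},
    {"x": 0,"y": 0,"z": 0.218,"wx": 0,"wy": 0,"wz": 0,"hand": 1},
    {"x": 0,"y": 0,"z": 0.218,"wx": 0,"wy": 0,"wz": 0,"hand": 1},
    {"x": 0,"y": 0,"z": 0.218,"wx": 0,"wy": 0,"wz": 0,"hand": 1},
    {"x": 0,"y": 0,"z": 0.218,"wx": 0,"wy": 0,"wz": 0,"hand": 1},
    {"x": 0,"y": 0,"z": 0.218,"wx": 0,"wy": 0,"wz": 0,"hand": 1},
    {"x": 0,"y": 0,"z": 0,"wx": 0,"wy": 0,"wz": 0,"hand": 1},
    {"x": 0,"y": 0,"z": 0,"wx": 0,"wy": 0,"wz": 0,"hand": 1}
  ]
}}

```text
time: 10.3
tool_pos: [0.4396, -0.2574, 0.0626]
tool_rot: [-0.002, -0.072, 0.997, 0.002]
contact_force: [-0.4, 0.2, 0.4]
gripper_width: 0.999
grasp_force: 0.0
```

```bash
python3 - <<'E'
from h import *
np.set_printoptions(precision=4,suppress=True)
c=calibration("wrist"); w=grab_frame("wrist")
s=manip.state();print(s["tool_pos"],s["tool_rot"])
cv2.imwrite("pics/w4.png",w)
for X in ([.4848,-.2535,.022],[.4402,-.26,.022]):print(proj(c,X))
E
```

```text
[ 0.4412 -0.2589  0.065 ] [ 0.0001 -0.0722  0.9974 -0.    ]
[313.849  279.6475]
[313.7241 222.9843]
```

View pics/w4.png

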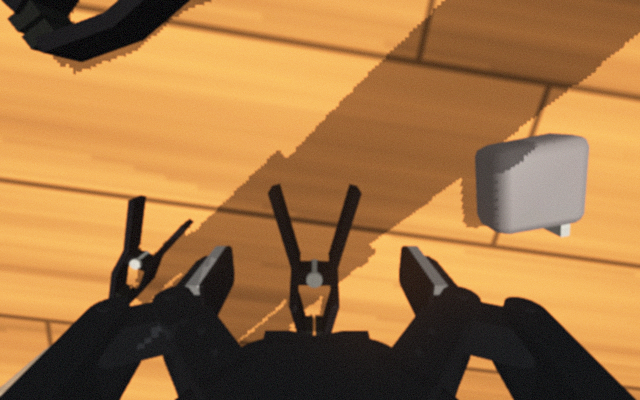

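The clamp is centred between the fingers, with the pivot at (314,279) and the handle ends symmetric at columns 275 and 354. I'll descend and squeeze.

{"op": "send_rows", "data": {
  "rows": [
    {"x": 0,"y": 0,"z": 0.2,"wx": 0,"wy": 0,"wz": 0,"hand": 1},
    {"x": 0,"y": 0,"z": 0.2,"wx": 0,"wy": 0,"wz": 0,"hand": 1},
    {"x": 0,"y": 0,"z": 0,"wx": 0,"wy": 0,"wz": 0,"hand": 1},
    {"x": 0,"y": 0,"z": 0,"wx": 0,"wy": 0,"wz": 0,"hand": 0},
    {"x": 0,"y": 0,"z": 0,"wx": 0,"wy": 0,"wz": 0,"hand": -1},
    {"x": 0,"y": 0,"z": 0,"wx": 0,"wy": 0,"wz": 0,"hand": -1},
    {"x": 0,"y": 0,"z": 0,"wx": 0,"wy": 0,"wz": 0,"hand": -1},
    {"x": 0,"y": 0,"z": 0,"wx": 0,"wy": 0,"wz": 0,"hand": -1},
    {"x": 0,"y": 0,"z": 0,"wx": 0,"wy": 0,"wz": 0,"hand": -1},
    {"x": 0,"y": 0,"z": 0,"wx": 0,"wy": 0,"wz": 0,"hand": -1}
  ]
}}

```text
time: 11.18
tool_pos: [0.4443, -0.2619, 0.01]
tool_rot: [0.003, -0.072, 0.997, -0.003]
contact_force: [-3.2, 2.4, 13.8]
gripper_width: 0.303
grasp_force: 59.6
```

{"op": "send_rows", "data": {
  "rows": [
    {"x": 0,"y": 0,"z": 0,"wx": 0,"wy": 0,"wz": 0,"hand": -1},
    {"x": 0,"y": 0,"z": 0,"wx": 0,"wy": 0,"wz": 0,"hand": -1},
    {"x": 0,"y": 0,"z": 0,"wx": 0,"wy": 0,"wz": 0,"hand": -1},
    {"x": 0,"y": 0,"z": 0,"wx": 0,"wy": 0,"wz": 0,"hand": -1},
    {"x": 0,"y": 0,"z": -0.1,"wx": 0,"wy": 0,"wz": 0,"hand": -1},
    {"x": 0,"y": 0,"z": -0.2,"wx": 0,"wy": 0,"wz": 0,"hand": -1},
    {"x": 0,"y": 0,"z": -0.2,"wx": 0,"wy": 0,"wz": 0,"hand": -1},
    {"x": 0,"y": 0,"z": -0.2,"wx": 0,"wy": 0,"wz": 0,"hand": -1},
    {"x": 0,"y": 0,"z": 0,"wx": 0,"wy": 0,"wz": 0,"hand": -1},
    {"x": 0,"y": 0,"z": 0,"wx": 0,"wy": 0,"wz": 0,"hand": -1}
  ]
}}

```text
time: 12.02
tool_pos: [0.443, -0.2611, 0.1138]
tool_rot: [0.003, -0.072, 0.997, -0.003]
contact_force: [-0.2, 0.6, -0.7]
gripper_width: 0.305
grasp_force: 59.5
```

```bash
python3 - <<'E'
from h import *
np.set_printoptions(precision=4,suppress=True)
c=calibration("top"); t=cv2.imread("pics/top3.png")
ref=cv2.imread("pics/top0.png")
h=cv2.cvtColor(t,cv2.COLOR_BGR2HSV)
for p in((291,137),(288,110),(292,142)): print(t[p[1],p[0]],h[p[1],p[0]])
for v in (103,107,110,114,125,130,134,138,141,143,145):
    row=t[v,278:305].astype(int); rb=row[:,2]-row[:,0]; sat=row[:,0]/row[:,2]
    k=np.where((sat<.42)&(row[:,2]>60))[0]+278
    if len(k): print(v,k.min(),k.max(),len(k),onz(c,(k.mean(),v),.106))
s=manip.state();print(s["tool_pos"],s["tool_rot"])
T=grab_frame("top");S=grab_frame("scene");cv2.imwrite("pics/top5.png",T);cv2.imwrite("pics/scene5.png",S)
a=cv2.resize(T[80:230,230:430],(800,600),interpolation=cv2.INTER_CUBIC)
cs=calibration("scene");print(proj(cs,[.443,-.261,.115]),proj(cs,[.727,.0335,.106]))
cv2.imwrite("pics/mos5.png",a)
E
```

```text
[ 56 113 174] [ 14 173 174]
[ 50 106 170] [ 14 180 170]
[35 61 97] [ 13 163  97]
103 278 278 1 [0.8528 0.0787 0.106 ]
107 286 288 3 [0.8397 0.05   0.106 ]
110 287 289 3 [0.8298 0.0468 0.106 ]
114 287 290 4 [0.8166 0.0451 0.106 ]
125 289 291 3 [0.7807 0.0401 0.106 ]
130 290 292 3 [0.7644 0.0368 0.106 ]
134 290 292 3 [0.7514 0.0367 0.106 ]
138 291 293 3 [0.7385 0.0335 0.106 ]
141 291 293 3 [0.7288 0.0334 0.106 ]
143 292 294 2 [0.7223 0.0302 0.106 ]
[ 0.443  -0.2611  0.1138] [ 0.0031 -0.0718  0.9974 -0.0029]
[237.2317 178.315 ] [361.9341 242.3666]
```

View pics/mos5.png

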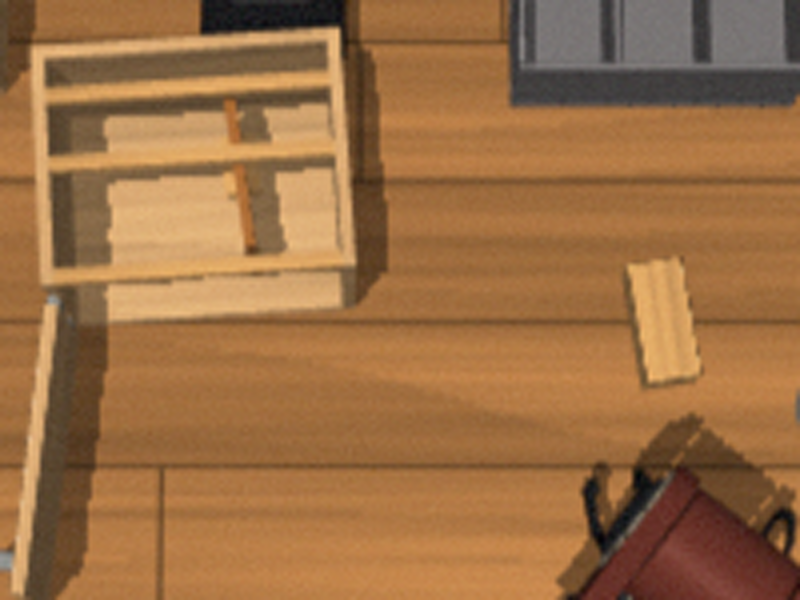

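The door stands past 90° in the crop, with its free end at (20,590). The panel's front top is at (250,252). The clamp's open jaw tips just show beyond the arm at (597,470) and (640,470). I'll carry the clamp to a spot in front of the opening.

{"op": "send_rows", "data": {
  "rows": [
    {"x": -0.109,"y": 0.185,"z": 0.025,"wx": 0,"wy": 0,"wz": 0,"hand": -1},
    {"x": -0.109,"y": 0.185,"z": 0.025,"wx": 0,"wy": 0,"wz": 0,"hand": -1},
    {"x": -0.109,"y": 0.185,"z": 0.025,"wx": 0,"wy": 0,"wz": 0,"hand": -1},
    {"x": -0.109,"y": 0.185,"z": 0.025,"wx": 0,"wy": 0,"wz": 0,"hand": -1},
    {"x": -0.109,"y": 0.185,"z": 0.025,"wx": 0,"wy": 0,"wz": 0,"hand": -1},
    {"x": -0.109,"y": 0.185,"z": 0.025,"wx": 0,"wy": 0,"wz": 0,"hand": -1},
    {"x": -0.109,"y": 0.185,"z": 0.025,"wx": 0,"wy": 0,"wz": 0,"hand": -1},
    {"x": -0.109,"y": 0.185,"z": 0.025,"wx": 0,"wy": 0,"wz": 0,"hand": -1},
    {"x": -0.109,"y": 0.185,"z": 0.025,"wx": 0,"wy": 0,"wz": 0,"hand": -1},
    {"x": 0,"y": 0,"z": 0,"wx": 0,"wy": 0,"wz": 0,"hand": -1}
  ]
}}

```text
time: 12.95
tool_pos: [0.5501, 0.0134, 0.0728]
tool_rot: [-0.002, -0.074, 0.997, 0.001]
contact_force: [-1.2, -0.6, -2.0]
gripper_width: 0.304
grasp_force: 59.6
```

```bash
python3 - <<'E'
from h import *
np.set_printoptions(precision=4,suppress=True)
T=grab_frame("top");S=grab_frame("scene")
s=manip.state();print(s["tool_pos"],s["tool_rot"],s["gripper_width"],s["grasp_force"])
p=s["tool_pos"];tip=p+[.102,.0147,.003]
ct,cs=calibration("top"),calibration("scene")
out=[]
for I,c in((T,ct),(S,cs)):
    u=proj(c,tip).round().astype(int);print(u); 
    x0,y0=u[0]-50,u[1]-75; print("origin",x0,y0)
    out.append(cv2.resize(I[y0:y0+150,x0:x0+100],(400,600),interpolation=cv2.INTER_CUBIC))
cv2.imwrite("pics/mos6.png",np.hstack(out));cv2.imwrite("pics/top6.png",T);cv2.imwrite("pics/scene6.png",S)
E
```

```text
[0.5494 0.01   0.0733] [-0.0021 -0.073   0.9973  0.0002] 0.30720075338708197 59.60290968418121
[295 167]
origin 245 92
[350 226]
origin 300 151
```

View pics/mos6.png

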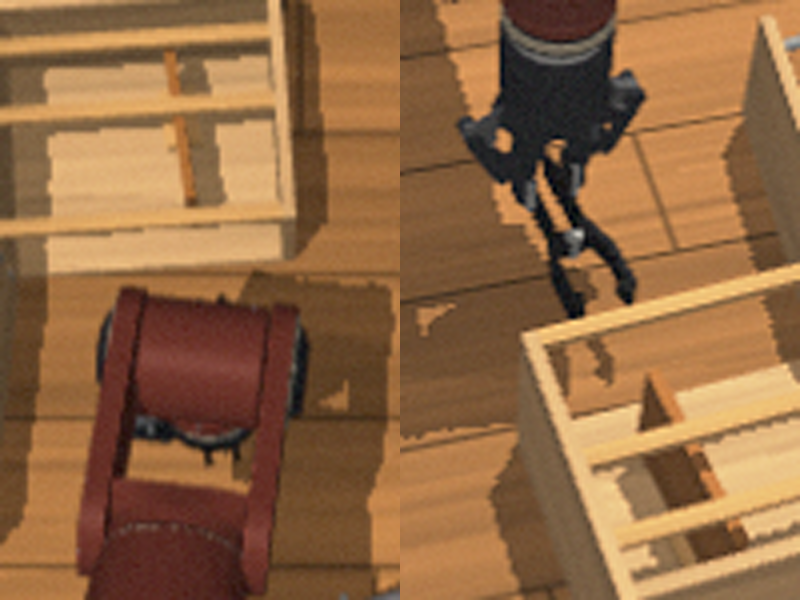

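The scene half shows the clamp squeezed open, with the pivot at (572,240) and tips at (575,310) and (628,298) in the crop. The panel's front top is at (655,375).

```bash
python3 - <<'E'
from h import *
np.set_printoptions(precision=4,suppress=True)
c=calibration("scene"); f=lambda x,y,z:onz(c,(300+(x-400)/4-.375,151+y/4-.375),z)
for z in (.083,.088):
    a,b,p=f(575,310,z),f(628,298,z),f(572,240,z+.002); m=(a+b)/2;print(a,b,p,"mid",m,np.linalg.norm(a-b),np.linalg.norm(m-p),np.arctan2(*(m-p)[1::-1]))
print("panel front",f(655,375,.106), f(735,525,.106))
print(manip.state()["tool_pos"])
E
```

```text
[0.6587 0.003  0.083 ] [0.6572 0.0411 0.083 ] [0.6022 0.0157 0.085 ] mid [0.658  0.0221 0.083 ] 0.038140756593445235 0.05612420002064607 0.112984592847918
[0.6619 0.0019 0.088 ] [0.6604 0.0398 0.088 ] [0.6058 0.0146 0.09  ] mid [0.6612 0.0208 0.088 ] 0.03792450770306933 0.055798785709678174 0.11304869904257771
panel front [0.7337 0.0354 0.106 ] [0.8468 0.0525 0.106 ]
[0.5494 0.01   0.0733]
```

{"op": "send_rows", "data": {
  "rows": [
    {"x": 0,"y": 0,"z": -0.045,"wx": 0,"wy": 0,"wz": 0,"hand": -1},
    {"x": -0.1,"y": 0,"z": 0,"wx": 0,"wy": 0,"wz": 0,"hand": -1},
    {"x": -0.1,"y": 0,"z": 0,"wx": 0,"wy": 0,"wz": 0,"hand": -1},
    {"x": -0.1,"y": 0,"z": 0,"wx": 0,"wy": 0,"wz": 0,"hand": -1},
    {"x": -0.1,"y": 0,"z": 0,"wx": 0,"wy": 0,"wz": 0,"hand": -1},
    {"x": -0.1,"y": 0,"z": 0,"wx": 0,"wy": 0,"wz": 0,"hand": -1},
    {"x": -0.06,"y": 0,"z": 0,"wx": 0,"wy": 0,"wz": 0,"hand": -1},
    {"x": 0,"y": 0,"z": 0,"wx": 0,"wy": 0,"wz": 0,"hand": -1},
    {"x": 0,"y": 0,"z": 0,"wx": 0,"wy": 0,"wz": 0,"hand": -1},
    {"x": 0,"y": 0,"z": 0,"wx": 0,"wy": 0,"wz": 0,"hand": -1}
  ]
}}

```text
time: 13.88
tool_pos: [0.633, 0.0203, 0.082]
tool_rot: [-0.001, -0.071, 0.997, 0.0]
contact_force: [-0.2, 0.7, -2.0]
gripper_width: 0.308
grasp_force: 59.6
```

```bash
python3 - <<'E'
from h import *
np.set_printoptions(precision=4,suppress=True)
T=grab_frame("top");S=grab_frame("scene")
s=manip.state();print(s["tool_pos"],s["tool_rot"],s["gripper_width"],s["grasp_force"],s["contact_force"])
a=cv2.resize(S[196:266,320:390],(560,560),interpolation=cv2.INTER_CUBIC)
b=cv2.resize(T[92:182,266:296],(187,560),interpolation=cv2.INTER_CUBIC)
cv2.imwrite("pics/mos7.png",np.hstack([a,b]));cv2.imwrite("pics/scene7.png",S)
E
```

```text
[0.633  0.0206 0.082 ] [-0.0004 -0.0716  0.9974  0.    ] 0.3038704141772962 59.59026038646698 [-0.5315 -0.7939 -0.3833]
```

View pics/mos7.png

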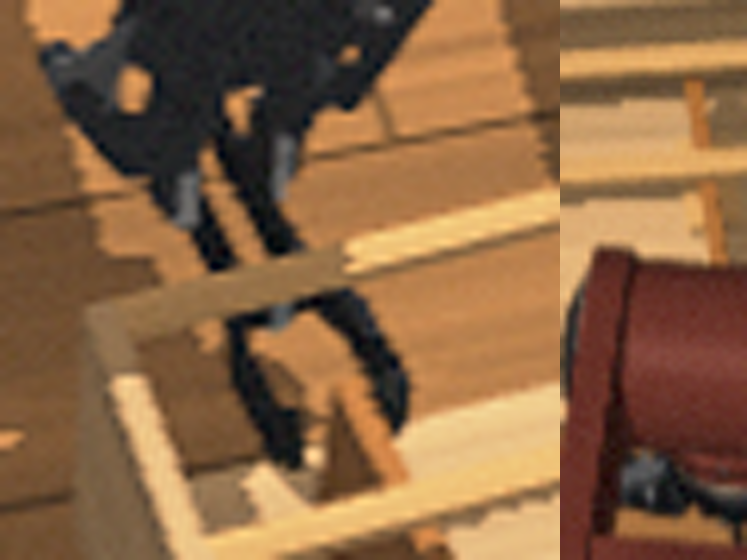

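Both jaws are around the panel edge: tips at (288,455) and (395,420), with the panel's front top between them at (342,388). There's no contact force.

```bash
python3 - <<'E'
from h import *
np.set_printoptions(precision=4,suppress=True)
c=calibration("scene"); f=lambda x,y,z:onz(c,(320+x/8-.44,196+y/8-.44),z)
for z in (.088,.093,.097):
    a,b,p=f(288,462,z),f(398,428,z),f(280,316,z+.001);m=(a+b)/2
    print(a,b,p,m,np.linalg.norm(a-b),np.linalg.norm(m-p),np.arctan2(*(m-p)[1::-1]))
print("panel",f(342,388,.106),f(405,480,.106))
E
```

```text
[0.745  0.0126 0.088 ] [0.7407 0.0513 0.088 ] [0.6908 0.0252 0.089 ] [0.7428 0.032  0.088 ] 0.03892138586201518 0.05249576800776076 0.12890481021462205
[0.7477 0.0114 0.093 ] [0.7434 0.0499 0.093 ] [0.6938 0.024  0.094 ] [0.7456 0.0307 0.093 ] 0.03869945268438629 0.05219330479725545 0.12894033376554387
[0.7499 0.0105 0.097 ] [0.7456 0.0488 0.097 ] [0.6962 0.023  0.098 ] [0.7477 0.0296 0.097 ] 0.03852190614228327 0.05195133473966674 0.12896905053639945
panel [0.7321 0.033  0.106 ] [0.7694 0.0428 0.106 ]
```

{"op": "send_rows", "data": {
  "rows": [
    {"x": 0,"y": 0.025,"z": 0,"wx": 0,"wy": 0,"wz": 0,"hand": -1},
    {"x": -0.04,"y": 0,"z": 0,"wx": 0,"wy": 0,"wz": 0,"hand": -1},
    {"x": -0.04,"y": 0,"z": 0,"wx": 0,"wy": 0,"wz": 0,"hand": -1},
    {"x": -0.035,"y": 0,"z": 0,"wx": 0,"wy": 0,"wz": 0,"hand": -1},
    {"x": 0,"y": 0,"z": 0,"wx": 0,"wy": 0,"wz": 0,"hand": -1},
    {"x": 0,"y": 0,"z": 0,"wx": 0,"wy": 0,"wz": 0,"hand": -1},
    {"x": 0,"y": 0,"z": 0,"wx": 0,"wy": 0,"wz": 0,"hand": -1},
    {"x": 0,"y": 0,"z": 0,"wx": 0,"wy": 0,"wz": 0,"hand": -1},
    {"x": 0,"y": 0,"z": 0,"wx": 0,"wy": 0,"wz": 0,"hand": -1},
    {"x": 0,"y": 0,"z": 0,"wx": 0,"wy": 0,"wz": 0,"hand": -1}
  ]
}}

```text
time: 14.82
tool_pos: [0.6503, 0.027, 0.0822]
tool_rot: [-0.0, -0.072, 0.997, -0.0]
contact_force: [-0.5, 0.1, -1.9]
gripper_width: 0.306
grasp_force: 59.6
```

```bash
python3 - <<'E'
from h import *
np.set_printoptions(precision=4,suppress=True)
S=grab_frame("scene");cv2.imwrite("pics/scene8.png",S)
s=manip.state();print(s["tool_pos"],s["tool_rot"],s["gripper_width"],s["grasp_force"],s["contact_force"],s["joint_vel"])
c=calibration("scene")
# dark map near jaws: D dark jaw, p panel-ish
b=S[236:262,345:385].astype(int)
for v in range(b.shape[0]):
    print(v+236,"".join("#" if p.max()<50 else ("r" if p[0]/max(p[2],1)<.42 and p[2]>60 else ("s" if p.max()<110 else ".")) for p in b[v]))
E
```

```text
[0.6503 0.027  0.0822] [-0.     -0.0717  0.9974  0.    ] 0.30350345534824014 59.585328698158264 [ 1.0941 -0.4549 -1.3439] [-0.0008 -0.002   0.0004 -0.0004  0.0001 -0.0005]
236 rrrrrr#####ss....###s#s.r.rrrrrrrrrrrrrr
237 rr.rr.s####sss.ss#####ssrrr.rr..rrr..rrr
238 rrr.rrr######sss########s...rr.rrr.rrr.r
239 .rrrrrr######sss#ss######s.rr.rrrrrr...r
240 ..rrrrr######sss.rrs######.rrr.rr.rrrrrr
241 ...rrrr#####ss..rrr.s#####s.rrr..rr.rr.r
242 ...srr.s##.r...rrrrr.s#####..rrr.rrrrrrr
243 .....r.s##...rr.rrrrr.s####s.rrrrrrrrrrr
244 .s.sssss##s.rr..rrrrrrrs###s.rrrrrrrr.r.
245 .....r.s###srrrrrrrrrrr.####s.rrr.rr....
246 r......s####s..rrsr.rrr.s####s..........
247 ...r..rs###ss...rrrrrrrrr#####..........
248 ...r...s####ss.rrrsrrrrr.s###s..........
249 ..r.r..s####ssr.rrsrrrr...####s.........
250 r.rr..r.s####ssrrrsrrrr...####..........
251 ........ss####ssrrrsrrrr..####..........
252 ...rr.ssss######ssrrrrrrr.####..........
253 .sssssss..s######srrrrrrr..###..........
254 ssss.......######rsrrrrrr...ss..........
255 ...........s#####srrsrrrrr..............
256 ............#####ssrssrrrr..............
257 ............s####ssr....................
258 .............ssss.......................
259 ........................................
260 ........................................
261 ........................................
```

```bash
python3 - <<'E'
from h import *
np.set_printoptions(precision=4,suppress=True)
c=calibration("scene");h=.145;e=np.array([.731,.0345]);ux=np.array([np.cos(h),np.sin(h)]);uy=np.array([-np.sin(h),np.cos(h)])
for z in(.088,.0965):
  for n,uv in(("L in",(361.8,254)),("R in",(370.8,251)),("L end",(360,257)),("R end",(372.5,253.3))):
    d=onz(c,uv,z)[:2]-e; print(z,n,"past %.4f lat %.4f"%(d@ux,d@uy))
S=cv2.imread("pics/scene8.png");
for x in (.74,.75,.76):
    for y in (-.008,-.0045,0,.0045,.008):
        u=proj(c,[*(e+(x-.731)/np.cos(h)*ux+y*uy),.106]).round().astype(int);print(x,y,u,S[u[1],u[0]])
E
```

```text
0.088 L in past 0.0184 lat -0.0094
0.088 R in past 0.0187 lat 0.0163
0.088 L end past 0.0248 lat -0.0175
0.088 R end past 0.0266 lat 0.0175
0.0965 L in past 0.0226 lat -0.0122
0.0965 R in past 0.0229 lat 0.0133
0.0965 L end past 0.0290 lat -0.0202
0.0965 R end past 0.0307 lat 0.0144
0.74 -0.008 [361 247] [40 69 99]
0.74 -0.0045 [363 247] [ 39  71 106]
0.74 0 [364 246] [ 53  85 123]
0.74 0.0045 [366 246] [ 76 135 209]
0.74 0.008 [367 245] [ 84 141 205]
0.75 -0.008 [363 251] [32 62 91]
0.75 -0.0045 [364 250] [ 52  86 129]
0.75 0 [366 250] [ 78 136 214]
0.75 0.0045 [367 249] [ 73 133 211]
0.75 0.008 [369 249] [136 197 244]
0.76 -0.008 [365 254] [30 56 89]
0.76 -0.0045 [366 253] [ 58  98 150]
0.76 0 [368 253] [ 77 139 215]
0.76 0.0045 [369 252] [ 77 130 197]
0.76 0.008 [370 252] [ 56  90 126]
```

The clamp is centred within about 2 mm and the tips are ~23 mm past the edge. I'll nudge it 5 mm deeper and let it settle.

{"op": "send_rows", "data": {
  "rows": [
    {"x": -0.035,"y": 0,"z": 0,"wx": 0,"wy": 0,"wz": 0,"hand": -1},
    {"x": 0,"y": 0,"z": 0,"wx": 0,"wy": 0,"wz": 0,"hand": -1},
    {"x": 0,"y": 0,"z": 0,"wx": 0,"wy": 0,"wz": 0,"hand": -1},
    {"x": 0,"y": 0,"z": 0,"wx": 0,"wy": 0,"wz": 0,"hand": -1},
    {"x": 0,"y": 0,"z": 0,"wx": 0,"wy": 0,"wz": 0,"hand": -1},
    {"x": 0,"y": 0,"z": 0,"wx": 0,"wy": 0,"wz": 0,"hand": -1},
    {"x": 0,"y": 0,"z": 0,"wx": 0,"wy": 0,"wz": 0,"hand": -1},
    {"x": 0,"y": 0,"z": 0,"wx": 0,"wy": 0,"wz": 0,"hand": -1},
    {"x": 0,"y": 0,"z": 0,"wx": 0,"wy": 0,"wz": 0,"hand": -1},
    {"x": 0,"y": 0,"z": 0,"wx": 0,"wy": 0,"wz": 0,"hand": -1}
  ]
}}

```text
time: 15.7
tool_pos: [0.6556, 0.0278, 0.0822]
tool_rot: [-0.0, -0.072, 0.997, -0.0]
contact_force: [-0.1, -0.1, -1.0]
gripper_width: 0.303
grasp_force: 59.6
```

```bash
python3 - <<'E'
from h import *
s=manip.state();print(s["tool_pos"],s["contact_force"],s["grasp_force"],s["gripper_width"])
if np.linalg.norm(s["contact_force"])<5 and s["grasp_force"]>50: print(job_done())
E
```

```text
[0.65560402 0.02780974 0.08220982] [-0.12688594 -0.12768231 -0.96917604] 59.58494424819946 0.3025609045372338
the job is handed in; nothing more can be done
None
```

I handed the job in at about 15.7 s: the cupboard door is wide open, and the middle-sized clamp is held squeezed open over the panel's front edge with its tips an estimated 28 mm past it, at about 60 N grip and with no contact force at the wrist.

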